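Clamp the bonded glass rail in the gluing jig

ROBOT

A 7-joint arm with a two-finger parallel gripper is mounted at the origin on a cart in front of the work surface, level with it; the furniture and walls round the work are solid. World frame = base frame: x ahead of the robot, y to its left, z up, the work surface at z = 0. Lengths are in m, angles in rad, forces in N, time in s.
With the tool pointing down it reaches from about 0.4 to 0.875 m from the base axis. Payload 19.3 kg.
Tool frame: the origin (TCP) lies on the centre line of the jaws, within the pads' length; the fingertips stand 14 mm ahead of it and the grasp point (between the pads) lies 5 mm behind it; x points along the fingers, y is the direction in which the jaws open and shut, and the axes are right-handed (so a half turn about x gives the same grasp; the last joint's range is limited). The gripper opens to 85 mm and grips with 20 to 120 N. Pads are 22 mm wide; open, the fingers measure 114 mm over their backs; the gripper's body (76 mm by 85 mm) begins 54 mm behind the grasp point. The pads swing forward as they close: fully open they stand 13 mm farther back than shut.
Start: joints at [-1.256, 0.521, -0.036, 1.599, 0.021, 1.021, -0.113], TCP at [0.235, 0.579, 0.245] pointing down, gripper open.
Joint ranges: [-2.91, 2.91], [-0.3, 2.13], [-1.5, 1.42], [0.17, 2.43], [-1.26, 4.41], [0.16, 1.93], [-2.52, 2.52]. Speed limits (rad/s): [1.89, 1.89, 2.39, 2.39, 3.01, 3.01, 3.01].

INTERFACE

Orientations are given as [roll, pitch, yaw] about the fixed x, y, z axes, in that order (R = Rz(yaw) Ry(pitch) Rx(roll)).
In Python, from workcell import monitor, optics, bot gives the robot as it stands.
- The arm moves only by the tool arm_command, never from a script. Its arguments are lists of equal length, an entry for each row: "delta_pos": the shift along the tool's x, y, z as a fraction of full scale, a list of three; "rotation": the turn, a rotation vector about the tool's x, y, z as a fraction of full scale, a list of three. In form: {"delta_pos": [[dx, dy, dz], ...], "rotation": [[wx, wy, wz], ...]}. A call has 1 to 10 rows; each row shifts and turns the pose as measured when the row begins, along the tool's axes as they then stand; what a row does not reach is not made up. Full scale, the value 1, is 30 mm for a shift and 6 degrees for a turn. A row lasts 1/10 s, in which the tool goes at most 50 mm and 8.59 degrees, less where a joint would pass 70% of its speed; a pose out of reach is approached as far as the arm can. A call with a number of a shift or a turn outside -1 to 1 is refused whole. A call with a gripper value outside its range is refused whole. "gripper" is the closure, from -1 (fully open) to 1 (shut), so that 0 is half open, set as the call begins (left out, the last holds). The fingers move at their own pace and stop on an object; "grip_force" is the grip in N (left out, the last holds). Time passes only in rows, so rows that do not move let the fingers close. It gives the time, the measured TCP pose, the force and the opening at its end, in the units of the state.
- monitor.observe(): the state, without advancing time (a new reading comes with each control period).
- optics.grab_frame(name): name is "side" or "top"; returns the picture (400x640x3 uint8, red, green, blue); there is no depth.
- optics.camera_params(name): a dict with "fx", "fy", "cx", "cy" (pixels), "dist_coeffs" ([k1, k2, p1, p2, k3] as OpenCV has them; the pictures are not rectified), "origin" and "rotation" of the camera in the world. Camera axes: x right, y down, z forward; pixel columns grow to the right and rows downward; lengths in m; the calibration is good to about 2 mm. A picture is of the moment at which its call begins. camera_params takes no time and is no camera call.
- bot.job_done(): hands the job in, once; it reports no verdict.
The state is a dict: "clock": time; "qpos": joint angles; "qd": joint speeds; "joint_efforts": joint torques, N m; "position": TCP position; "tool_rot": TCP orientation; "force": force on the tool from outside, world axes, zero at the start; "moment": the same for the moment, N m; "grip_width": finger opening in m.
Only numpy, scipy, OpenCV 4.12 (cv2) and the standard library are available. Lean on these libraries where they do the work, as an engineer would, in place of code of your own. Each camera call takes 0.05 s, during which the arm holds its last target. There are 200 camera calls.

TASK

With closed fingertips, push the white frame rail along its channel in the nearer jig (the pale plywood one), away from the clear end of the board, until it is fully home against the aluminium end stop. Then push the red clamp handle over and down past its dead point until it snaps flat into lock and the rubber foot presses on the glass. Do not lift the rail, do not touch the freshly bonded dark glass strip with the robot, and leave the other things on the table alone.

Things in the scene. Friction and masses are not known exactly. Their poses are not given: they have to be found in the camera images.
- jig: The gluing jig, fixed to the table: plywood board 300 (x) x 190 (y = -130 to +60) x 15 mm thick; origin on the table, z up. The rail lies on the board and slides along the jig's +x, centred on y = 0, between wooden fences 12 mm high, inner faces at y = -27 and +27, that begin at x = -40. The board is clear at its -x end, nearer the robot. The toggle clamp stands on the -y side.
- stop (a point): Centre of the face of the aluminium end stop: jig x = 120, y = 0, z = 24 mm. The stop is 90 mm wide and 18 mm high above the board. The rail is home when its far end face touches it.
- bar_tip (a point): Top of the bolt at the tip of the steel clamp bar, 75 mm from the bar's hinge (jig x = 65, y = -75, z = 62 mm); the bar is 17 mm wide. At the start it stands tilted up over the channel, its tip at about jig y = -23, z = 118 mm, with the rubber foot below it at about z = 85 mm; it comes down with the handle.
- rail: The white lacquered frame rail, loose, 150 (x) x 50 (y) x 20 mm high, 0.2 kg (varies); origin at the centre of its underside, x along its length. It lies in the channel with its x along the jig's, 35 to 75 mm short of the end stop. Fully home, its origin is at jig x = 45 mm.
- rail_near (a point): Centre of the end face of the rail to be pushed (its -x end), 10 mm above the rail's underside.
- glass: The dark glass strip bonded on top of the rail, 70 x 22 x 4 mm, along the rail; origin at the centre of its underside, 20 mm from the rail's centre towards the end stop, 20 mm above the rail's underside. Not to be touched by the robot.
- handle (a joint): Angle of the red clamp handle above level, rad: 1.0 = open (the start), 0 = locked, lying level. Dead point at 0.18: above it a spring holds the handle open, below it the spring snaps it to 0. Needs about 5 to 8 N at the grip at first, less near the dead point, where the foot begins to press on the glass.
- pivot (a point): Hinge axis of the handle: jig x = 65, y = -113, z = 81 mm; the axis runs along the jig's x. From it the handle points to the jig's -y, raised by the handle angle.
- grip (a point): Point on the upper face of the red grip (the face that looks up when locked and towards the channel, +y, and up when open), 100 mm from the hinge axis and 9.5 mm above the handle's centre line. The grip is a round bar of 19 mm diameter, from 50 mm to its end 128 mm from the hinge.
- foot: Black rubber foot of 18 mm diameter under the bar's tip; origin at the centre of its underside. It is sprung, and presses with about 6 N on the glass when the handle is locked over the rail.
- tape: Bystander: roll of brown tape, 105 mm across, 48 mm high.
- square: Bystander: steel try square, 100 x 165 x 12 mm.
- cutter: Bystander: black glass cutter, 132 mm long, 12 mm thick.
- pen: Bystander: blue marker, 128 mm long, 15 mm thick.
- strip_a: Bystander: another dark glass strip, with a pale zigzag bead, 70 x 22 x 6 mm, lying on the table.

How it is judged:
By the outcome, as a careful person would: the job done as asked, in the order asked, and still so for the second after the job is handed in, with the robot touching nothing.
It also fails if it takes over 45 s, if anything falls off the work surface, if the arm or the gripper's body presses on something with over 40 N, if the wrist force passes 120 N, or if a joint passes its speed limit or range.

## Working session

There is one attempt and no reset: what is moved stays moved. The work goes in short steps, Python scripts to look and compute and a tool call to move; the robot and the scene stay as the last step left them, time stands still between calls to the robot, and variables do not carry over. Pictures are saved under pics/ and viewed, about 8 in all and at most 12, crops included, and the job is handed in when it is done.

Besides the shell and the picture viewer there is one more tool, called as a command line: name --argument value ..., lists and objects as JSON in quotes. arm_command: Moves the arm, as the interface text tells. Its arguments: {"type":"object","properties":{"delta_pos":{"type":"array","items":{"type":"array","items":{"type":"number"}}},"rotation":{"type":"array","items":{"type":"array","items":{"type":"number"}}},"gripper":{"type":"number"},"grip_force":{"type":"number"}},"required":["delta_pos","rotation"]}

```bash
mkdir -p pics
python3 - <<'E'
from workcell import monitor, optics, bot
import cv2
for n in("side","top"):
    cv2.imwrite(f"pics/{n}0.png",cv2.cvtColor(optics.grab_frame(n),cv2.COLOR_RGB2BGR)); p=optics.camera_params(n); print(n,p)
s=monitor.observe(); print({k:s[k] for k in("clock","position","tool_rot","force","grip_width")})
E
```

```text
side {'fx': 374.4827355159144, 'fy': 374.4827355159144, 'cx': 316.8322416291024, 'cy': 201.95635101233648, 'dist_coeffs': array([0.01910943, 0.        , 0.        , 0.        , 0.        ]), 'origin': array([-0.04069076, -1.00506216,  0.61849498]), 'rotation': array([-2.0430621 , -0.0216454 , -0.61186901])}
top {'fx': 461.2258603020857, 'fy': 461.2258603020857, 'cx': 313.0517541745051, 'cy': 206.10011471408635, 'dist_coeffs': array([-0.01445763,  0.        ,  0.        ,  0.        ,  0.        ]), 'origin': array([ 0.40852265, -0.12820983,  1.40816341]), 'rotation': array([-3.01803814, -0.02102788, -1.56413382])}
{'clock': 0.1, 'position': array([0.23453016, 0.57903128, 0.24481525]), 'tool_rot': array([-1.49810841,  1.56982101, -1.88290531]), 'force': array([0.66183145, 0.08506057, 0.04663382]), 'grip_width': 0.0854021659875274}
```

View pics/side0.png

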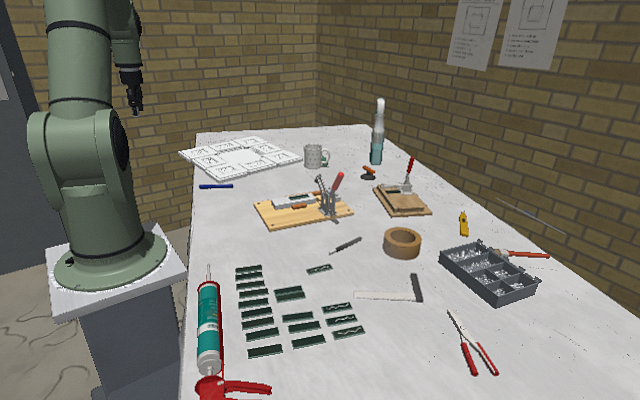

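View pics/top0.png

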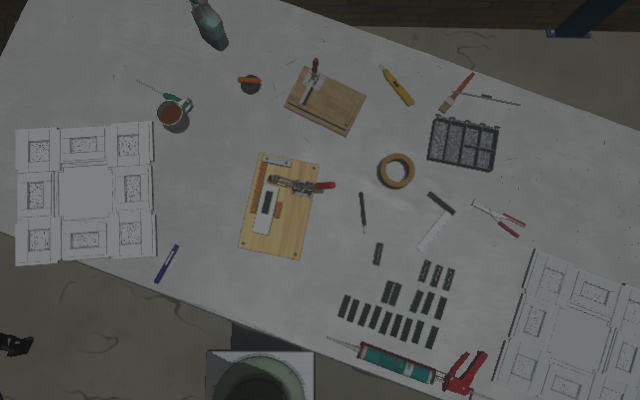

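Side view: pale jig around (303,208), red handle at (338,180). Top view: jig board with corners near (258,153), (319,163), (300,260), (238,248). The rail is white at (265,210), and the handle grip tip is at (333,185).

```bash
cat > h.py <<'E'
import numpy as np, cv2
from scipy.spatial.transform import Rotation as R
from scipy.optimize import least_squares
from workcell import monitor, optics, bot
def cam(n):
    p=optics.camera_params(n); K=np.array([[p["fx"],0,p["cx"]],[0,p["fy"],p["cy"]],[0,0,1.]])
    return K,np.array(p["dist_coeffs"]),np.array(p["origin"]),R.from_euler("xyz",p["rotation"]).as_matrix()
def proj(n,P):
    K,d,o,M=cam(n); return cv2.projectPoints(((np.atleast_2d(P)-o)@M).reshape(-1,1,3),np.zeros(3),np.zeros(3),K,d)[0][:,0]
def ray(n,uv):
    K,d,o,M=cam(n); q=cv2.undistortPoints(np.array(uv,float).reshape(-1,1,2),K,d)[:,0]
    return o,np.c_[q,np.ones(len(q))]@M.T
def onz(n,uv,z):
    o,v=ray(n,uv); return o+v*((z-o[2])/v[:,2])[:,None]
def grab(n): return cv2.cvtColor(optics.grab_frame(n),cv2.COLOR_RGB2BGR)
def crop(n,f,x,y,w,h,s,lines=()):
    im=cv2.resize(f[y:y+h,x:x+w],None,fx=s,fy=s,interpolation=cv2.INTER_CUBIC); cv2.imwrite(n,im)
E
python3 - <<'E'
from h import *
t=cv2.imread("pics/top0.png"); s=cv2.imread("pics/side0.png")
a=cv2.resize(t[145:270,230:345],None,fx=4.4,fy=4.4,interpolation=cv2.INTER_CUBIC)
cv2.imwrite("pics/tc.png",a)
crop("pics/sc.png",s,245,160,115,75,6.5)
print(onz("top",[[258,153],[319,163],[300,260],[238,248]],.015))
print(onz("side",[[253,203],[272,230],[353,213]],.015))
E
```

```text
[[ 0.74509609  0.01443971  0.015     ]
 [ 0.71576291 -0.17379668  0.015     ]
 [ 0.41847816 -0.11828239  0.015     ]
 [ 0.45293982  0.06812618  0.015     ]]
[[ 0.45612396  0.06858741  0.015     ]
 [ 0.42372259 -0.12598131  0.015     ]
 [ 0.70444211 -0.17778718  0.015     ]]
```

View pics/tc.png

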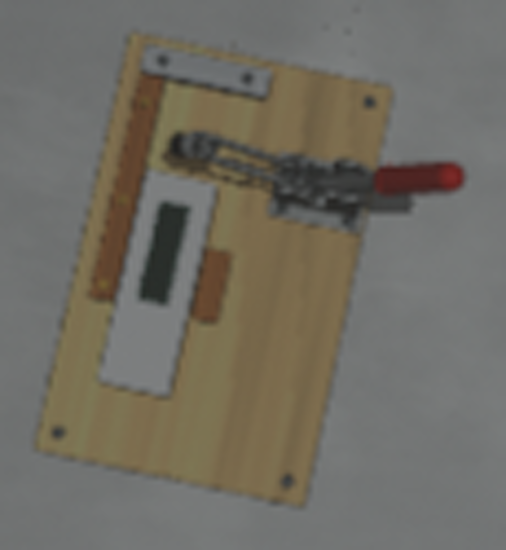

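View pics/sc.png

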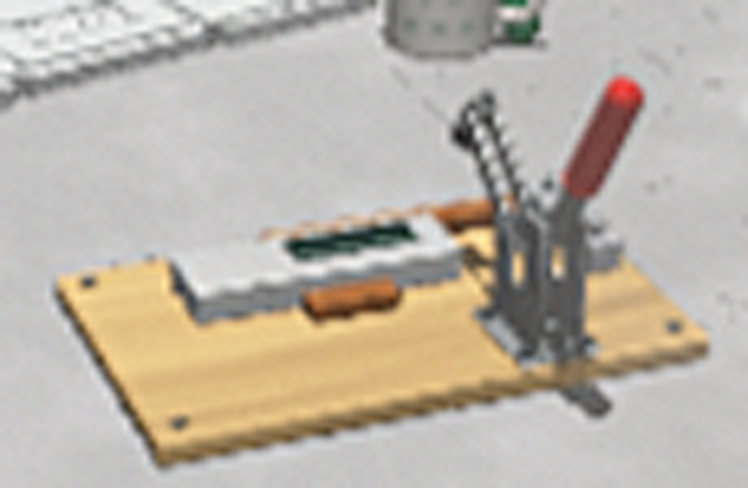

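The top crop shows the board corners at (131,37), (391,87), (305,505), (38,450). The rail's near end is at (100,382)–(168,396) and the grip tip at (455,176). The side crop shows board corners at (57,288), (160,462), (708,345) and the grip tip at (626,92).

```bash
cat >> h.py <<'E'
def J(v,p):  # jig->world (z kept)
    v=np.atleast_2d(v).astype(float); c,s=np.cos(p[2]),np.sin(p[2])
    return np.c_[p[0]+c*v[:,0]-s*v[:,1],p[1]+s*v[:,0]+c*v[:,1],v[:,2]]
def toJ(w,p):
    w=np.atleast_2d(w); c,s=np.cos(p[2]),np.sin(p[2]); d=w-[p[0],p[1],0]
    return np.c_[c*d[:,0]+s*d[:,1],-s*d[:,0]+c*d[:,1],d[:,2]]
def tri(a,b):
    o1,v1=ray("top",[a]);o2,v2=ray("side",[b]);v1=v1[0]/np.linalg.norm(v1);v2=v2[0]/np.linalg.norm(v2)
    k=np.linalg.lstsq(np.c_[v1,-v2],o2-o1,rcond=None)[0];return (o1+k[0]*v1+o2+k[1]*v2)/2,np.linalg.norm(o1+k[0]*v1-o2-k[1]*v2)
E
python3 - <<'E'
from h import *
T=lambda a:(np.array(a)+.5)/4.4-.5+[230,145]
S=lambda a:(np.array(a)+.5)/6.5-.5+[245,160]
c=[[.15,.06,.015],[.15,-.13,.015],[-.15,-.13,.015],[-.15,.06,.015]]
t=T([[131,37],[391,87],[305,505],[38,450]]); s=S([[708,345],[160,462],[57,288]])
f=lambda p:np.r_[(proj("top",J(c,p))-t).ravel(),(proj("side",J([c[1],c[2],c[3]],p))-s).ravel()]
r=least_squares(f,[.58,-.02,-.18]); p=r.x; print("jig",p,np.degrees(p[2])); print(r.fun.reshape(-1,2).round(1))
np.save("jig.npy",p)
print("rail near/far",toJ(onz("top",T([[100,382],[168,396],[148,170],[217,185]]),.035),p).round(4))
print("side rail near",toJ(onz("side",S([[170,262],[200,300]]),.035),p).round(4))
print("side near bottom",toJ(onz("side",S([[202,322]]),.015),p).round(4))
w,e=tri(T([455,176]),S([626,92])); print("griptip",toJ(w,p),w,e)
L=lambda a,r,h:[.065,-.113-r*np.cos(a)+h*np.sin(a),.081+r*np.sin(a)+h*np.cos(a)]
for a in(1.,.18,0):print(a,L(a,.1,.0095),J([L(a,.1,.0095)],p))
print("tiptheory",L(1,.128,0))
q=np.array(J([[-.155,0,.03]],p));print("push",q)
m=monitor.observe();print(m["clock"],R.from_euler("xyz",m["tool_rot"]).as_matrix().round(3))
print("handle/tip jig",toJ([m["position"]],p))
E
```

```text
jig [ 0.58983223 -0.01882171 -0.19193575] -10.997108511392465
[[-0.4 -1.1]
 [ 0.9 -0.3]
 [ 0.9  0.8]
 [-0.4  0.7]
 [ 0.8 -0.6]
 [-0.2 -1.3]
 [-0.9 -0.7]]
rail near/far [[-0.0947  0.0253  0.035 ]
 [-0.0948 -0.0216  0.035 ]
 [ 0.0538  0.0241  0.035 ]
 [ 0.0531 -0.0243  0.035 ]]
side rail near [[-0.0947  0.0226  0.035 ]
 [-0.0938 -0.0244  0.035 ]]
side near bottom [[-0.0891 -0.0119  0.015 ]]
griptip [[ 0.06437407 -0.17830998  0.18703431]] [ 0.61900987 -0.20613732  0.18703431] 7.043461934986432e-05
1.0 [0.065, np.float64(-0.15903625623113898), np.float64(0.170279970386537)] [[ 0.62330095 -0.18733692  0.17027997]]
0.18 [0.065, np.float64(-0.20968358833126682), np.float64(0.10824947242406957)] [[ 0.61363949 -0.23705421  0.10824947]]
0 [0.065, np.float64(-0.21300000000000002), np.float64(0.0905)] [[ 0.61300685 -0.24030972  0.0905    ]]
tiptheory [0.065, np.float64(-0.18215869515112187), np.float64(0.18870828605541076)]
push [[0.43767852 0.010746   0.03      ]]
0.1 [[-0.     0.375  0.927]
 [-0.001  0.927 -0.375]
 [-1.    -0.001  0.   ]]
handle/tip jig [[-0.4628237   0.51909728  0.24481525]]
```

Jig pose is x=0.590, y=-0.019, yaw -11°. The rail is 65 mm short of home, and the grip tip agrees with the text. First I align the tool with the jig (tool z = jig +x, tool y = jig +y) and close the fingers.

arm_command --delta_pos '[[0,0,0],[0,0,0],[0,-0.86,0.55],[0,-0.86,0.55],[0,-0.86,0.55],[0,-0.86,0.55],[0,-0.86,0.55],[0,-0.86,0.55],[0,-0.86,0.55],[0,-0.86,0.55]]' --rotation '[[-0.92,0,0],[-0.92,0,0],[0,0,0],[0,0,0],[0,0,0],[0,0,0],[0,0,0],[0,0,0],[0,0,0],[0,0,0]]' --gripper 1

```text
clock: 1.1
position: [0.3263, 0.3452, 0.2416]
tool_rot: [-2.033, 1.564, -2.211]
force: [1.0, 0.9, 0.8]
grip_width: 0.0001
```

```bash
cat > st.py <<'E'
from h import *
p=np.load("jig.npy"); m=monitor.observe(); M=R.from_euler("xyz",m["tool_rot"]).as_matrix()
q=toJ([m["position"]],p)[0]
print("t",round(m["clock"],2),"jig mm",(q*1e3).round(1),"F",m["force"].round(1),"w",round(m["grip_width"],4))
A=M.T@np.array([[np.cos(p[2]),-np.sin(p[2]),0],[np.sin(p[2]),np.cos(p[2]),0],[0,0,1]])
D=np.array([[0,0,1],[0,1,0],[-1,0,0]]).T  # desired tool axes in jig: x=-z,y=y,z=x
D=np.array([[0,0,1],[0,1,0],[-1,0,0]],float)
print("rot err (tool, /6deg)",(R.from_matrix(A@D).as_rotvec()/np.radians(6)).round(2))
import sys
if len(sys.argv)>3:
    g=np.array([float(x) for x in sys.argv[1:4]])/1e3; print("needed tool units",(A@(g-q)/.03).round(2))
E
python3 st.py -130 0 120
```

```text
t 1.1 jig mm [-328.2  307.1  241.6] F [1.  0.9 0.8] w 0.0001
rot err (tool, /6deg) [ 0.14 -0.03  0.06]
needed tool units [  4.1  -10.3    6.47]
```

arm_command --delta_pos '[[0,-0.9,0.57],[0,-0.9,0.57],[0,-0.9,0.57],[0,-0.9,0.57],[0,-0.9,0.57],[0,-0.9,0.57],[0,-0.9,0.57],[0,-0.9,0.57],[0,-0.9,0.57],[0,-0.9,0.57]]' --rotation '[[0.14,0,0.06],[0,0,0],[0,0,0],[0,0,0],[0,0,0],[0,0,0],[0,0,0],[0,0,0],[0,0,0],[0,0,0]]'

```text
clock: 2.1
position: [0.4448, 0.0341, 0.2407]
tool_rot: [-3.096, 1.567, 2.995]
force: [0.8, 0.2, -0.2]
grip_width: 0.0
```

```bash
python3 st.py -130 0 120
```

```text
t 2.1 jig mm [-152.4   24.3  240.7] F [ 0.8  0.2 -0.2] w 0.0
rot err (tool, /6deg) [-0.   -0.04  0.  ]
needed tool units [ 4.02 -0.81  0.76]
```

arm_command --delta_pos '[[0.6,-0.4,0.3],[0.9,-0.4,0.3],[0.9,0,0],[0.9,0,0],[0.9,0,0],[0.8,0,0],[0.7,0,0],[0.4,0,0],[0,0,0]]' --rotation '[[0,0,0],[0,0,0],[0,0,0],[0,0,0],[0,0,0],[0,0,0],[0,0,0],[0,0,0],[0,0,0]]'

```text
clock: 3.0
position: [0.4588, 0.0006, 0.0504]
tool_rot: [-2.753, 1.568, -2.953]
force: [-0.1, -0.4, 0.5]
grip_width: 0.0001
```

```bash
python3 st.py -130 0 37; python3 -c "
from h import *
crop('pics/s1.png',grab('side'),235,150,130,85,6)"
```

```text
t 3.0 jig mm [-132.4   -5.9   50.4] F [-0.1 -0.4  0.5] w 0.0001
rot err (tool, /6deg) [-0.07 -0.03  0.01]
needed tool units [0.45 0.2  0.08]
```

View pics/s1.png

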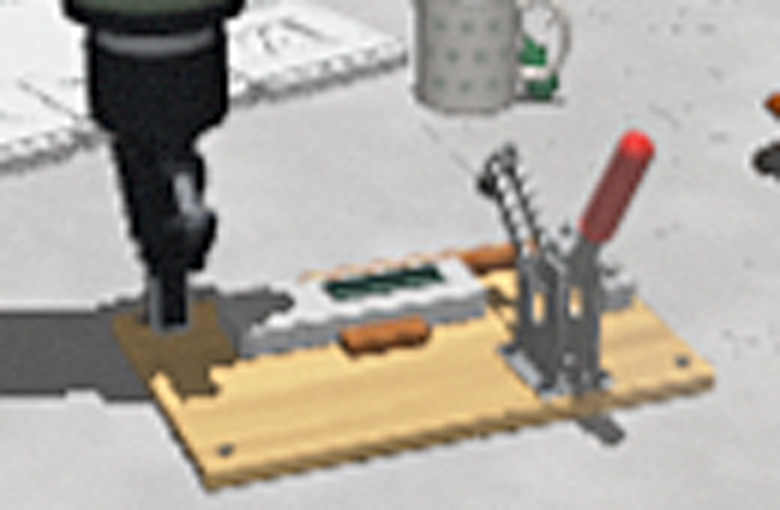

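Closed fingertips at (168,325), just above the board behind the rail's near end and centred on it. Now I lower to push height and approach.

arm_command --delta_pos '[[0.45,0.2,0],[0,0,0.3],[0,0,0.3],[0,0,0.3],[0,0,0.3],[0,0,0.3],[0,0,0.3]]' --rotation '[[-0.07,0,0],[0,0,0],[0,0,0],[0,0,0],[0,0,0],[0,0,0],[0,0,0]]'

```text
clock: 3.75
position: [0.5192, -0.0055, 0.042]
tool_rot: [-0.022, 1.569, -0.216]
force: [-0.6, -0.4, -0.3]
grip_width: 0.0001
```

```bash
python3 st.py -42 0 37
```

```text
t 3.75 jig mm [-71.9  -0.4  42. ] F [-0.6 -0.4 -0.3] w 0.0001
rot err (tool, /6deg) [-0.02  0.02  0.  ]
needed tool units [0.17 0.01 1.  ]
```

arm_command --delta_pos '[[0.15,0,0],[0.03,0,0.25],[0,0,0.25],[0,0,0.2],[0,0,0.1]]' --rotation '[[0,0,0],[0,0,0],[0,0,0],[0,0,0],[0,0,0]]'

```text
clock: 4.25
position: [0.545, -0.0107, 0.036]
tool_rot: [-0.143, 1.569, -0.336]
force: [-2.4, -0.2, 2.7]
grip_width: 0.0002
```

```bash
python3 st.py -42 0 37;  python3 -c "
from h import *
a=grab('side')[150:235,235:365];b=grab('top')[145:270,230:345]
r=lambda i,s:cv2.resize(i,s,interpolation=cv2.INTER_CUBIC)
cv2.imwrite('pics/b2.png',np.hstack([r(a,(455,298)),r(b[:100],(343,298))]))"
```

```text
t 4.25 jig mm [-45.6  -0.6  36. ] F [-2.4 -0.2  2.7] w 0.0002
rot err (tool, /6deg) [-0.02  0.01  0.  ]
needed tool units [-0.03  0.02  0.12]
```

View pics/b2.png

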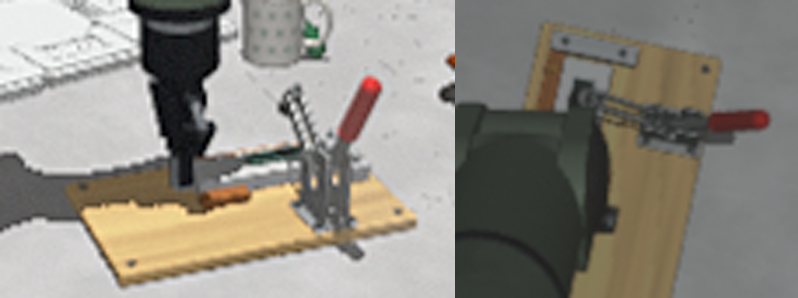

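The rail has moved and stayed flat, with its far edge at about (585,60) in the right-hand crop, close to the stop. I continue in small steps until the force rises.

arm_command --delta_pos '[[0,0,0.08],[0,0,0.08],[0,0,0.08],[0,0,0.08]]' --rotation '[[0,0,0],[0,0,0],[0,0,0],[0,0,0]]'

```text
clock: 4.75
position: [0.5509, -0.0119, 0.0356]
tool_rot: [-2.996, 1.565, 3.094]
force: [-20.2, 5.2, 15.2]
grip_width: 0.0002
```

```bash
python3 st.py -42 0 37
```

```text
t 4.75 jig mm [-39.5  -0.6  35.6] F [-20.2   5.2  15.2] w 0.0002
rot err (tool, /6deg) [-0.01 -0.06  0.01]
needed tool units [-0.05  0.02 -0.08]
```

Force rose to 20 N at jig x = -39.5 mm, close to the predicted home contact of -41. I back off horizontally, rise and check.

arm_command --delta_pos '[[0,0,-0.3],[0,0,-0.9],[-0.9,0,0],[-1,0,0],[-1,0,0],[-1,0,0],[-1,0,0],[-1,0,0],[-1,0,0],[-0.6,0,0]]' --rotation '[[0,0,0],[0,0,0],[0,0,0],[0,0,0],[0,0,0],[0,0,0],[0,0,0],[0,0,0],[0,0,0],[0,0,0]]'

```text
clock: 5.75
position: [0.5129, -0.0046, 0.2678]
tool_rot: [-2.991, 1.563, 3.099]
force: [-0.1, -0.3, -0.3]
grip_width: 0.0003
```

```bash
python3 st.py 65 -110 250;  python3 -c "
from h import *
a=grab('side')[150:235,235:365];b=grab('top')[145:270,230:345]
r=lambda i,s:cv2.resize(i,s,interpolation=cv2.INTER_CUBIC)
cv2.imwrite('pics/b3.png',np.hstack([r(a[35:],(455,175*455//455)),r(b[:58],(345,175))]))"
```

```text
t 5.75 jig mm [-78.2  -0.7 267.8] F [-0.1 -0.3 -0.3] w 0.0003
rot err (tool, /6deg) [-0.01 -0.07  0.01]
needed tool units [ 0.56 -3.64  4.78]
```

View pics/b3.png

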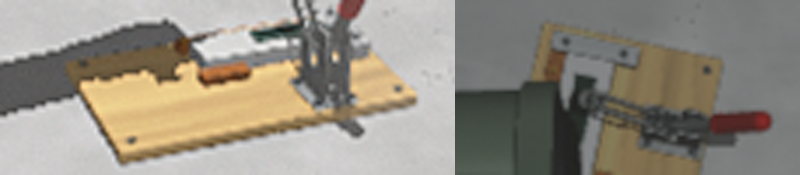

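The rail's far edge meets the stop at about (590,58) in the right-hand crop and it lies flat. Next I move over to the handle.

arm_command --delta_pos '[[0,-0.6,0.8],[0,-0.6,0.8],[0,-0.6,0.8],[0,-0.6,0.8],[0,-0.6,0.8],[0,-0.6,0.6],[0,0,0]]' --rotation '[[0,-0.07,0],[0,0,0],[0,0,0],[0,0,0],[0,0,0],[0,0,0],[0,0,0]]'

```text
clock: 6.55
position: [0.631, -0.1406, 0.2634]
tool_rot: [-0.21, 1.57, -0.399]
force: [-0.1, -0.1, -0.5]
grip_width: -0.0
```

```bash
python3 st.py 65 -125 182
```

```text
t 6.55 jig mm [  63.6 -111.7  263.4] F [-0.1 -0.1 -0.5] w -0.0
rot err (tool, /6deg) [0.02 0.   0.  ]
needed tool units [ 2.71 -0.44  0.04]
```

arm_command --delta_pos '[[0.9,0,0.04],[0.9,0,0],[0.9,-0.2,0],[0,-0.2,0],[0,0,0]]' --rotation '[[0,0,0],[0,0,0],[0,0,0],[0,0,0],[0,0,0]]'

```text
clock: 7.05
position: [0.6285, -0.1518, 0.1775]
tool_rot: [2.786, 1.569, 2.597]
force: [-0.4, 0.1, 0.9]
grip_width: 0.0003
```

```bash
python3 st.py 65 -142 180;  python3 -c "
from h import *
crop('pics/s4.png',grab('side'),260,130,110,85,6)
for a in (1,.8,.6,.4,.25,.15,.05,0,-.05): print(a,round(-113-95*np.cos(a)+9.5*np.sin(a)+14.5,1),round(81+95*np.sin(a)+9.5*np.cos(a)+14,1))"
```

```text
t 7.05 jig mm [  63.4 -123.2  177.5] F [-0.4  0.1  0.9] w 0.0003
rot err (tool, /6deg) [ 0.02 -0.01 -0.01]
needed tool units [-0.08 -0.63  0.05]
1 -141.8 180.1
0.8 -157.9 169.8
0.6 -171.5 156.5
0.4 -182.3 140.7
0.25 -188.2 127.7
0.15 -191.0 118.6
0.05 -192.9 109.2
0 -193.5 104.5
-0.05 -193.9 99.7
```

View pics/s4.png

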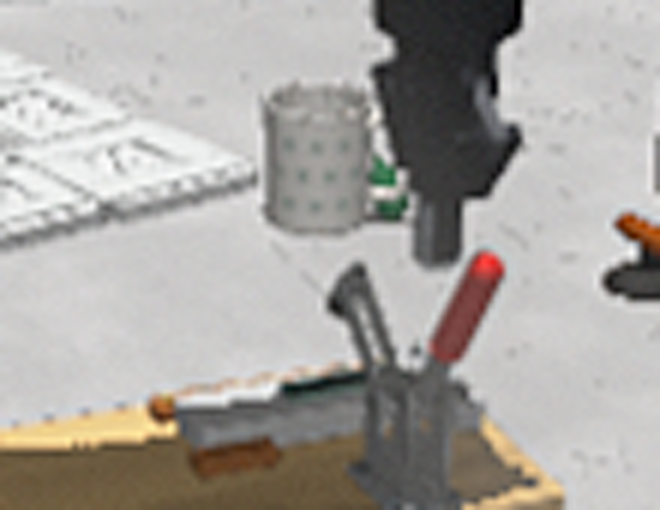

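The fingertips at (435,260) are on the channel side of the red grip, whose top is at (487,265), and clear of the bar. I start along the arc.

arm_command --delta_pos '[[0,-0.3,0],[0,-0.3,0],[0.1,-0.27,0],[0.17,-0.27,0],[0.2,-0.25,0],[0.22,-0.23,0]]' --rotation '[[0,0,0],[0,0,0],[0,0,0],[0,0,0],[0,0,0],[0,0,0]]'

```text
clock: 7.7
position: [0.6211, -0.1996, 0.161]
tool_rot: [0.807, 1.564, 0.62]
force: [-1.4, 4.9, 2.9]
grip_width: -0.0002
```

```bash
python3 st.py 65 -180 145
```

```text
t 7.7 jig mm [  65.2 -171.5  161. ] F [-1.4  4.9  2.9] w -0.0002
rot err (tool, /6deg) [ 0.05  0.05 -0.05]
needed tool units [ 0.53 -0.29 -0.01]
```

arm_command --delta_pos '[[0.3,-0.18,0],[0.3,-0.16,0],[0.3,-0.13,0],[0.3,-0.08,0],[0.3,-0.05,0]]' --rotation '[[0,0,0],[0,0,0],[0,0,0],[0,0,0],[0,0,0]]'

```text
clock: 8.2
position: [0.6175, -0.2225, 0.1146]
tool_rot: [0.362, 1.563, 0.173]
force: [0.0, -0.1, -1.2]
grip_width: -0.0001
```

```bash
python3 st.py 65 -193 107
```

```text
t 8.2 jig mm [  66.1 -194.7  114.6] F [ 0.  -0.1 -1.2] w -0.0001
rot err (tool, /6deg) [ 0.02  0.07 -0.03]
needed tool units [ 0.25  0.05 -0.04]
```

The force has vanished below the dead point, so it snapped. I make one gentle follow-down, then go up and clear for the check.

arm_command --delta_pos '[[0.22,0,0],[0,0,0],[-0.5,0,0],[-1,0,0],[-1,0,0],[-1,0,0],[-1,0,-0.8],[0,0,-1],[0,0,-1],[0,0,-1]]' --rotation '[[0,0,0],[0,0,0],[0,0,0],[0,0,0],[0,0,0],[0,0,0],[0,0,0],[0,0,0],[0,0,0],[0,0,0]]'

```text
clock: 9.2
position: [0.5047, -0.1994, 0.2543]
tool_rot: [0.217, 1.556, 0.031]
force: [0.5, -0.5, -0.4]
grip_width: 0.0001
```

arm_command --delta_pos '[[0,-1,-1],[0,-1,-1],[0,-1,-1],[0,-1,-1],[0,-1,-0.5],[0,-1,0],[0,0,0]]' --rotation '[[0,0,0],[0,0,0],[0,0,0],[0,0,0],[0,0,0],[0,0,0],[0,0,0]]'

```text
clock: 9.9
position: [0.3313, -0.3549, 0.2624]
tool_rot: [0.051, 1.541, -0.131]
force: [-0.2, 1.2, 0.3]
grip_width: -0.0003
```

```bash
python3 st.py;  python3 -c "
from h import *
s=grab('side');t=grab('top');cv2.imwrite('pics/s5f.png',s);cv2.imwrite('pics/t5f.png',t)
crop('pics/t5.png',t,230,145,115,125,4.4)
crop('pics/s5.png',s,245,160,115,75,6.5)"
```

```text
t 9.9 jig mm [-189.6 -379.2  262.4] F [-0.2  1.2  0.3] w -0.0003
rot err (tool, /6deg) [ 0.09  0.29 -0.02]
```

View pics/s5.png

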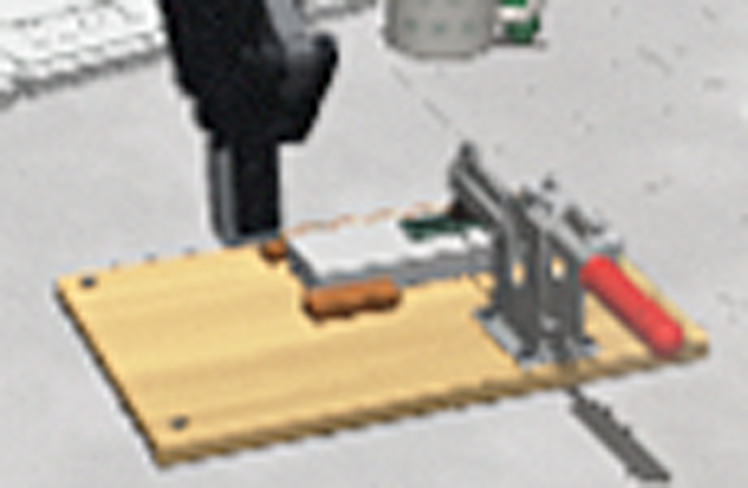

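View pics/t5.png

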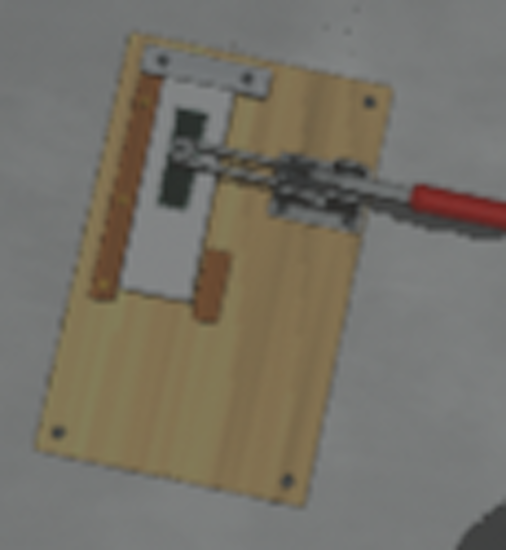

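The top view shows no gap between the rail and the stop, with the far edge at about (195,80). The bar tip is over the glass at (183,150) and the grip lies over to the side at (460,205). The side view shows the handle down (grip tip at (665,340)) and the foot on the glass at (462,208). I check the numbers, then hand in.

Run:
```python
from h import *
p=np.load("jig.npy")
T=lambda a:(np.array(a)+.5)/4.4-.5+[230,145]
print("rail near end jig",toJ(onz("top",T([[121,289],[193,300]]),.035),p).round(4))
print("level tip expected px side crop",(proj("side",J([[.065,-.241,.081]],p))-[245,160])*6.5)
bot.job_done()
print(monitor.observe()["clock"])
```

```text
rail near end jig [[-0.03    0.0248  0.035 ]
 [-0.0276 -0.0246  0.035 ]]
level tip expected px side crop [[675.68822527 352.7957488 ]]
the job is handed in; nothing more can be done
the job is handed in; nothing more can be done
```

The rail is home against the end stop and the red clamp is locked. I handed the job in at about 10 s on the clock, with the robot clear of everything.

- **Rail:** I pushed it about 65 mm along the channel with closed fingertips until the force rose to about 20 N at the stop. In the last top picture its near end is at jig x = -30 and -27.6 mm at its two corners. Home is -30 mm, so this agrees within measuring error, and no gap to the stop is visible.
- **Clamp:** I pushed the handle over along its arc. The force went from about 6 N to nearly zero past the dead point, so it snapped over. In the side picture the grip's end is about 2 camera pixels from where a level handle should put it, and the foot rests on the glass.
- **Glass and bystanders:** The fingertips never came near the glass, and my route stayed clear of the other things on the table. I did not compare the bystanders' positions before and after.

No check failed or disagreed. The foot's pressure on the glass was judged only from the picture.

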